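# Lock out the jig and try its start button

## Robot

A 6-joint arm with a two-finger parallel gripper is mounted at the origin on a cart in front of the work surface, level with it; the furniture and walls round the work are solid. World frame = base frame: x ahead of the robot, y to its left, z up, the work surface at z = 0. Lengths are in mm, angles in rad, forces in N, time in s.
With the tool pointing down it reaches from about 350 to 875 mm from the base axis. Payload 4.2 kg.
Tool frame: the origin (TCP) lies at the very end of the fingers, on their centre line; the grasp point (between the pads) lies 19 mm behind it; z points along the fingers, y is the line along which they close (so a half turn about z gives the same grasp; the last joint's range is limited). The gripper opens to 85 mm and grips with 20 to 120 N. Pads are 22 mm wide; open, the fingers measure 114 mm over their backs; the gripper's body (76 mm by 85 mm) begins 54 mm behind the grasp point. The pads swing forward as they close: fully open they stand 13 mm farther back than shut.
Start: joints at [-0.851, 0.385, 0.008, 0, -1.194, -0.259], TCP at [277.927, -559.782, 231.312] pointing down, gripper open.
Joint ranges: [-3.14, 3.14], [-1.21, 2.06], [-1.07, 1.41], [-3.16, 2.05], [-2.99, -0.16], [-3.1, 3.1]. Speed limits (rad/s): [2.79, 2.79, 3.14, 3.14, 3.14, 3.14].

## Interface

Orientations are given as a unit quaternion [x, y, z, w].
In Python, from bench import arm gives the robot as it stands. The module is installed in compiled form; this text tells all that it offers.
- The arm moves only by the tool drive_tool, never from a script. Its argument "targets" is a list of rows, each a list of 5 numbers: the closure, from -1 (fully open) to 1 (shut), then the shift along the tool's x, y, z in mm, then the turn about the tool's z in degrees. In form: [[grip, tx, ty, tz, roll], ...]. A call has 1 to 12 rows; each row is the pose to reach, as a shift and turn from the pose commanded when the call began, along the tool's axes at that moment; what a row does not reach only later rows make up. A row lasts 1/10 s, in which the tool goes at most 50 mm and 8.59 degrees, less where a joint would pass 70% of its speed; a pose out of reach is approached as far as the arm can. A call with a gripper value outside its range is refused whole. The fingers move at their own pace and stop on an object; the grip force is fixed at half the most. Time passes only in rows, so rows that repeat a pose let the fingers close. It gives the time, the measured TCP pose, the force, the opening and the grip force at its end, in the units of the state.
- arm.read_state(): the state, without advancing time (a new reading comes with each control period).
- arm.get_image(name): name is "scene" or "top" or "wrist"; returns the picture (400x640x3 uint8, blue, green, red); there is no depth.
- arm.camera_params(name): a dict with "fov_y" (degrees; the focal length in pixels is half the picture's height over the tangent of half this angle, whatever the lens; pixels are square), "cx", "cy" (the principal point, pixels), "rvec" (rotation vector, rad) and "tvec" (3), from world to camera coordinates, as OpenCV has them; the wrist camera has in their place "tool_from_camera" (4x4, takes a point from camera to tool coordinates, whose origin is the TCP and whose axes are the flange's). Camera axes: x right, y down, z forward; pixel columns grow to the right and rows downward; lengths in mm; the calibration is good to about 2 mm. A picture is of the moment at which its call begins: read the wrist's pose just before it. camera_params takes no time and is no camera call.
- arm.job_done(): hands the job in; it is judged then, once.
The state is a dict: "clock": time; "joints": joint angles; "joint_vel": joint speeds; "joint_efforts": joint torques, N m; "position": TCP position; "ee_rot": TCP orientation; "contact_force": force on the tool from outside, world axes, zero at the start; "wrist_torque": the same for the moment, N m; "gripper_width": finger opening in mm; "grasp_force": force on a finger pad.
Only numpy, scipy, OpenCV 4.12 (cv2) and the standard library are available. Lean on these libraries where they do the work, as an engineer would, in place of code of your own. Each camera call takes 0.05 s, during which the arm holds its last target. There are 200 camera calls.

## Task

Make the jig safe with the two push-button boxes that belong to it. With the fingertips push the mushroom-headed stop button gently down, fully home, so that it stays in; only after that try the plain round start button with a light press fully down, and let it spring back, to prove the jig dead. Press from above without shifting, lifting or tipping the boxes, leave the box with the square button and everything else as it is, and withdraw.

Things in the scene. Friction and masses are not known exactly. Their poses are not given: they have to be found in the camera images.
- stop_box: grey radio push-button box, 60 x 60 mm, 50 mm tall to its lid, loose on the table on rubber feet, about 0.6 kg; origin at the centre of its underside, z up; its button is the STOP button: a black mushroom, the head a domed disc 38 mm across on a thinner stem, top 80 mm above the table
- start_box: grey radio push-button box, 60 x 60 mm, 50 mm tall to its lid, loose on the table on rubber feet, about 0.6 kg; origin at the centre of its underside, z up; its button is the START button: a plain round black key 24 mm across with a flat top, 66 mm above the table
- spare_box: grey radio push-button box, 60 x 60 mm, 50 mm tall to its lid, loose on the table on rubber feet, about 0.6 kg; origin at the centre of its underside, z up; its button is a square black key 22 x 22 mm with a flat top, 66 mm above the table; it belongs to another machine and is to be left alone
- stop_top (a point): centre of the top of the mushroom head; moves with it (80 mm above the table when out, 72 mm when in)
- start_top (a point): centre of the top of the round key; moves with it (66 mm above the table when out, 60 mm when in)
- spare_top (a point): centre of the top of the square key, 66 mm above the table
- stop_button (a joint): travel of the mushroom in m: 0 out, 0.008 fully in; moves straight down against an even drag of about 4 N, has no spring and stays where it is left
- start_button (a joint): travel of the round key in m: 0 out, 0.006 fully in; moves straight down, sprung: about 3 N to start it, 5 N fully in; springs back when let go
- spare_button (a joint): travel of the square key in m: 0 out, 0.006 fully in; sprung like the round one; must stay out
- frame_jig_clamp_lever (a joint): red-knobbed clamp lever on the upright post at the near right corner of the table (post about 0.38 m ahead of the robot and 0.50 m to its right, head 0.32 m high and reaching 0.46 m ahead); the lever stands thrown back to the right at about 1.9 rad (0: pointing left over the table).
- frame_jig: the aluminium jig, fixed; origin in its middle on the table top. Left of the boxes stands its frame, its right side 0.215 m to the right of the robot's centre line and 0.23 m high (0.29 m at its clamps); its mast farther left is 0.6 m high, so swing the arm across high or folded
- small_carton: bystander: closed cardboard carton, 58 x 71 mm, 98 mm tall, at the back; origin at the centre of its underside
- threadlock: bystander: small bottle with pointed cap, 34 mm across, 85 mm tall, standing among the boxes; origin at the centre of its underside
- grease_tin: bystander: flat round tin with a lid, 66 mm across, 36 mm high; origin at the centre of its underside
- hex_keys: bystander: folding set of hexagon keys, 88 x 48 x 9 mm, lying between the boxes; origin at the centre of its underside
- screwdriver_b: bystander: screwdriver lying flat, 160 mm long, 26 mm thick; origin at the centre of its underside

How it is judged:
By the outcome, as a careful person would: the job done as asked, in the order asked, and still so for the second after the job is handed in, with the robot touching nothing.
It also fails if it takes over 64 s, if anything falls off the work surface, if the arm or the gripper's body presses on something with over 40 N, if the wrist force passes 120 N, or if a joint passes its speed limit or range.

## Working session

There is one attempt and no reset: what is moved stays moved. The work goes in short steps, Python scripts to look and compute and a tool call to move; the robot and the scene stay as the last step left them, time stands still between calls to the robot, and variables do not carry over. Pictures are saved under pics/ and viewed, at most 11 in all, crops included, and the job is handed in when it is done.

Besides the shell and the picture viewer there is one more tool, called after ">>>" as name([rows], argument=value, ...), one row to a line, values as JSON. drive_tool: Moves the arm, as the interface text tells. Its arguments: {"type":"object","properties":{"targets":{"type":"array","items":{"type":"array","items":{"type":"number"}}}},"required":["targets"]}

```bash
mkdir -p pics; cat > h.py <<'E'
import numpy as np, cv2
from scipy.spatial.transform import Rotation as R
from bench import arm
def ray(name,u,v,st=None):
    p=arm.camera_params(name); f=200/np.tan(np.radians(p["fov_y"])/2)
    d=np.array([(u-p["cx"])/f,(v-p["cy"])/f,1.])
    if name=="wrist":
        T=np.array(p["tool_from_camera"]); st=st or arm.read_state()
        Rw=R.from_quat(st["ee_rot"]).as_matrix()
        return Rw@T[:3,3]+np.array(st["position"]), Rw@T[:3,:3]@d
    Rm=cv2.Rodrigues(np.array(p["rvec"],float))[0]; t=np.array(p["tvec"],float).ravel()
    return -Rm.T@t, Rm.T@d
def at(name,u,v,z,st=None):
    o,d=ray(name,u,v,st); return (o+d*(z-o[2])/d[2]).round(1)
def snap(name,fn): 
    im=arm.get_image(name); cv2.imwrite("pics/"+fn,im); return im
E
python3 - <<'E'
from h import *
s=arm.read_state(); print(s)
for n in("top","wrist","scene"): print(n,arm.camera_params(n))
snap("top","t1.png"); snap("wrist","w1.png")
E
```

```text
{'clock': 0.0, 'joints': array([-8.51388407e-01,  3.85569146e-01,  6.62965799e-03, -5.02537871e-04,
       -1.19400998e+00, -2.58613345e-01]), 'joint_vel': array([-0.00023044, -0.00034495, -0.00020719, -0.0009762 , -0.00019012,
       -0.00206337]), 'joint_efforts': array([-9.87786893e-05, -3.92291987e+01,  1.88403761e+01,  4.18612272e+00,
       -4.57141141e-03, -3.25740928e-06]), 'position': array([ 277.6771685 , -559.27527021,  230.21496542]), 'ee_rot': array([-2.28273939e-01,  9.73596320e-01,  1.06009979e-03, -2.99549290e-04]), 'contact_force': array([-0.9576619 ,  0.28865795, -0.02301418]), 'wrist_torque': array([-0.01007192,  0.02778039, -0.01701049]), 'grasp_force': 0.0, 'gripper_width': 85.33119351554947}
top {'fov_y': 47.117362342399964, 'cx': 313.73822960602877, 'cy': 198.85641619778616, 'rvec': array([ 2.17339702, -2.19331361,  0.03586945]), 'tvec': array([-344.58799546,  592.642799  , 1154.99159708])}
wrist {'fov_y': 68.13381967079972, 'cx': 321.0480546865844, 'cy': 198.74234119753524, 'tool_from_camera': array([[-2.70320015e-04, -9.64122355e-01, -2.65458116e-01,
         6.64426841e+01],
       [ 9.99999505e-01, -6.41677491e-06, -9.95009416e-04,
        -2.32652445e-03],
       [ 9.57607436e-04, -2.65458254e-01,  9.64121880e-01,
        -1.42310183e+02],
       [ 0.00000000e+00,  0.00000000e+00,  0.00000000e+00,
         1.00000000e+00]])}
scene {'fov_y': 53.217379734072075, 'cx': 320.0134185812243, 'cy': 201.66862802503968, 'rvec': array([ 1.3637898 ,  2.10211949, -0.93088726]), 'tvec': array([ 552.24797353, -116.49091722, 1267.36513276])}
```

View pics/t1.png

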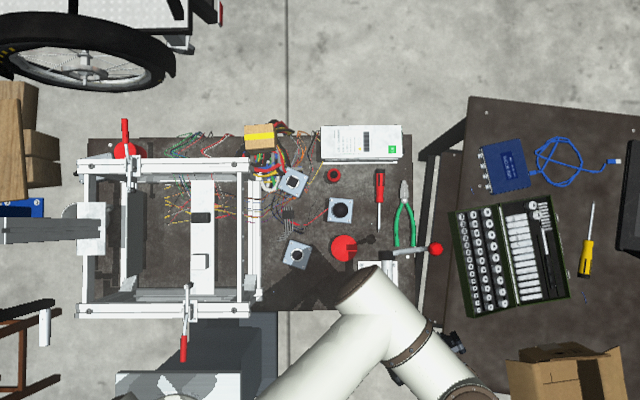

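View pics/w1.png

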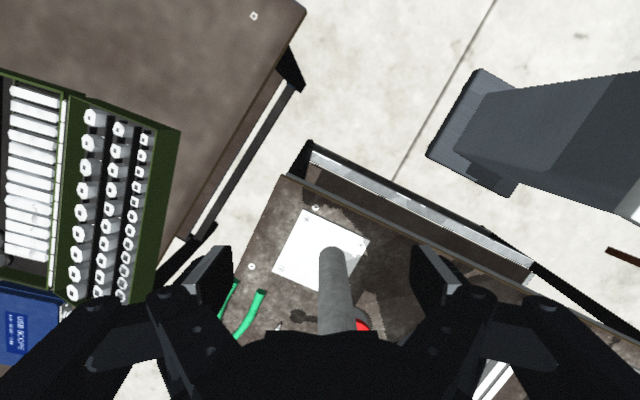

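The top view shows three boxes, near (293,181), (340,210) and (297,253), with the post and lever near (375,265)–(435,248). The wrist view shows the post right in front of the gripper. I'll enlarge the boxes next.

```bash
python3 - <<'E'
from h import *
im=cv2.imread("pics/t1.png")[150:300,250:450]; cv2.imwrite("pics/t1c.png",cv2.resize(im,None,fx=4,fy=4,interpolation=cv2.INTER_CUBIC))
snap("scene","s1.png")
for uv in((293,181),(340,210),(297,253)): print(uv,at("top",*uv,66))
E
```

```text
(293, 181) [ 630.6 -301.    66. ]
(340, 210) [ 558.9 -414.5   66. ]
(297, 253) [ 456.  -309.6   66. ]
```

View pics/t1c.png

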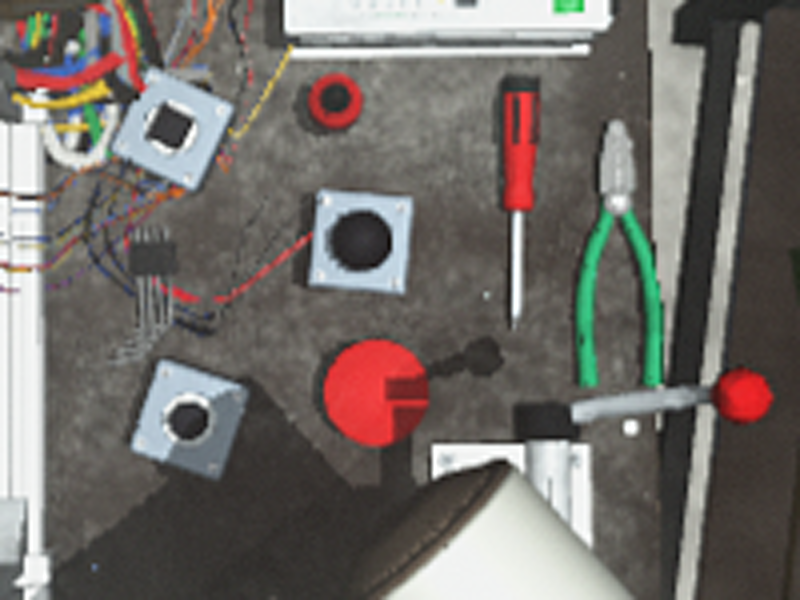

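View pics/s1.png

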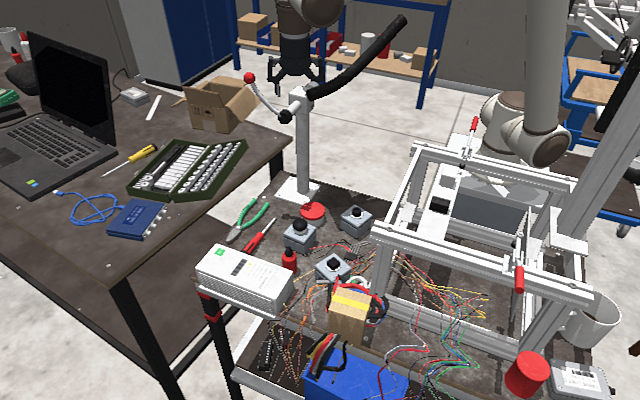

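Stop is the mushroom at (340,210), start the round key at about (297,255), and the square spare is at (292,181). The scene view shows a dark tube near the post, from (310,95) to (400,20), which I need to check before moving.

```bash
python3 - <<'E'
from h import *
im=cv2.imread("pics/s1.png")[0:150,220:420]; cv2.imwrite("pics/s1c.png",cv2.resize(im,None,fx=4,fy=4,interpolation=cv2.INTER_CUBIC))
print("stop",at("top",340,210,80),"start",at("top",296.75,255.25,66))
# cross-check by scene: project candidates
p=arm.camera_params("scene");f=200/np.tan(np.radians(p["fov_y"])/2)
K=np.array([[f,0,p["cx"]],[0,f,p["cy"]],[0,0,1]])
P=np.array([at("top",340,210,80),at("top",296.75,255.25,66),[380,-500,0],[380,-500,320],[460,-500,320],[278,-560,231]],float)
print(cv2.projectPoints(P,np.array(p["rvec"]),np.array(p["tvec"]),K,None)[0].reshape(-1,2).round(0))
# lever knob: triangulate top(435.5,249) and scene(250,78)
a,da=ray("top",435.5,249);b,db=ray("scene",250,78)
t=np.linalg.lstsq(np.c_[da,-db],b-a,rcond=None)[0];print("knob",a+da*t[0],b+db*t[1])
print("toolaxes",R.from_quat(arm.read_state()["ee_rot"]).as_matrix().round(3))
E
```

```text
stop [ 558.5 -414.    80. ] start [ 450.6 -308.9   66. ]
[[299. 221.]
 [356. 209.]
 [300. 192.]
 [298.  88.]
 [282. 103.]
 [295.  99.]]
knob [ 480.54081956 -568.446044    372.97142543] [ 478.48695787 -564.70659571  372.18731493]
toolaxes [[-0.896 -0.445 -0.001]
 [-0.445  0.896  0.001]
 [ 0.     0.002 -1.   ]]
```

View pics/s1c.png

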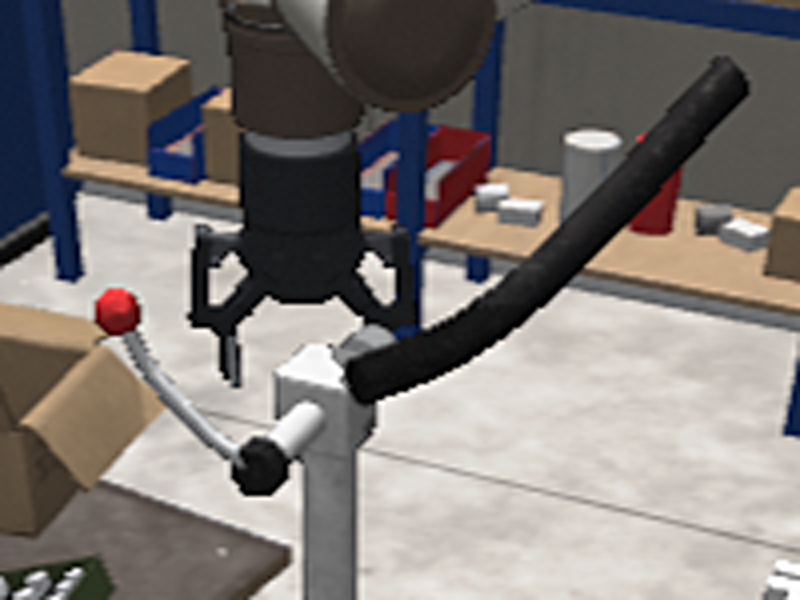

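The tube is fixed to the post head and rises to the left and up, so it is an obstacle. I'll bound where it can be.

```bash
python3 - <<'E'
from h import *
p=arm.camera_params("top");f=200/np.tan(np.radians(p["fov_y"])/2)
K=np.array([[f,0,p["cx"]],[0,f,p["cy"]],[0,0,1]])
for uv in((403,17),(357,68),(312,94)):
    o,d=ray("scene",*uv); print(uv,o.round())
    for x in (100,200,300,350,400,450,500):
        q=o+d*(x-o[0])/d[0]
        print(q.round(),cv2.projectPoints(q[None],np.array(p["rvec"]),np.array(p["tvec"]),K,None)[0].ravel().round())
E
```

```text
(403, 17) [1167. -109.  742.]
[ 100. -338.  426.] [303. 493.]
[ 200. -316.  455.] [288. 437.]
[ 300. -295.  485.] [271. 377.]
[ 350. -284.  500.] [263. 345.]
[ 400. -274.  515.] [254. 312.]
[ 450. -263.  529.] [245. 279.]
[ 500. -252.  544.] [235. 243.]
(357, 68) [1167. -109.  742.]
[ 100. -449.  271.] [364. 446.]
[ 200. -417.  316.] [348. 401.]
[ 300. -385.  360.] [331. 353.]
[ 350. -369.  382.] [321. 327.]
[ 400. -353.  404.] [311. 299.]
[ 450. -337.  426.] [301. 271.]
[ 500. -321.  448.] [290. 240.]
(312, 94) [1167. -109.  742.]
[ 100. -590.  160.] [426. 421.]
[ 200. -545.  215.] [408. 382.]
[ 300. -500.  269.] [389. 340.]
[ 350. -477.  297.] [379. 316.]
[ 400. -455.  324.] [368. 292.]
[ 450. -432.  351.] [356. 266.]
[ 500. -410.  378.] [344. 239.]
```

>>> drive_tool([
  [1, 0, 0, -20, 0],
  [1, 0, 0, -50, 0],
  [1, 0, 0, -80, 0],
  [1, 0, 0, -110, 0],
  [1, 0, 0, -140, 0],
  [1, 0, 0, -140, 0],
])

```text
clock: 0.75
position: [278.4, -561.2, 376.4]
ee_rot: [-0.228, 0.974, -0.004, 0.001]
contact_force: [-0.5, -1.1, 0.9]
gripper_width: 0.7
grasp_force: 0.0
```

```bash
python3 - <<'E'
from h import *
a=snap("top","t2.png");b=snap("scene","s2.png"); w=snap("wrist","w2.png")
cv2.imwrite("pics/m2.png",np.vstack([np.hstack([cv2.resize(a[150:400,150:480],(400,300)),cv2.resize(b[0:225,200:500],(400,300))]),cv2.resize(w,(480,300)) if 0 else np.hstack([cv2.resize(w,(480,300)),np.zeros((300,320,3),np.uint8)])]))
print(arm.read_state()["joints"].round(3))
E
```

```text
[-8.510e-01  3.310e-01  2.670e-01 -1.000e-03 -1.509e+00 -2.590e-01]
```

View pics/m2.png

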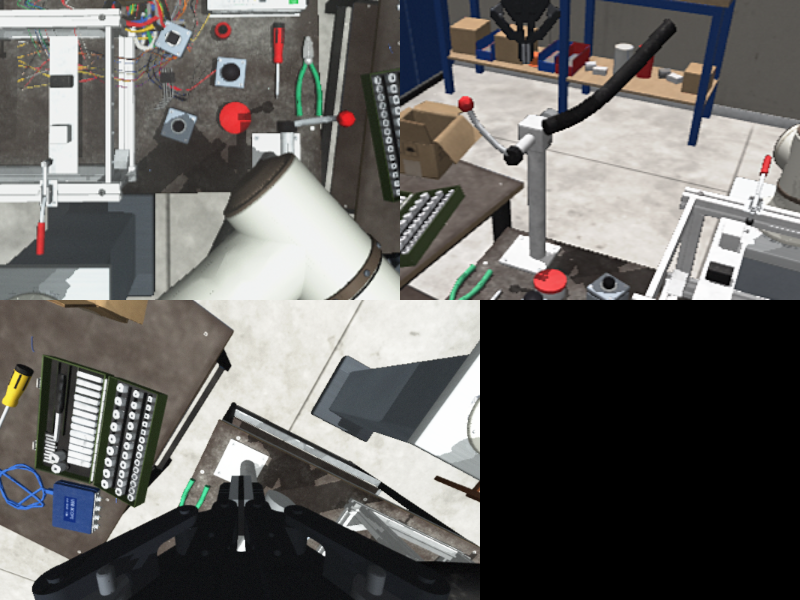

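The tube is static. It rises left and up behind the post, still hidden under the arm in the top view. I'll lift above everything, cross over the post, and look again.

>>> drive_tool([
  [1, 0, 0, -40, 0],
  [1, 0, 0, -80, 0],
  [1, 0, 0, -120, 0],
  [1, 0, 0, -150, 0],
  [1, -30, 0, -150, 0],
  [1, -70, 2, -150, 0],
  [1, -115, 3, -150, 0],
  [1, -160, 4, -150, 0],
  [1, -205, 5, -150, 0],
  [1, -250, 6, -150, 0],
  [1, -290, 7, -150, 0],
  [1, -316, 7, -150, 0],
])

```text
clock: 2.1
position: [560.8, -411.1, 518.1]
ee_rot: [-0.23, 0.973, 0.002, -0.002]
contact_force: [-0.6, -0.4, 0.5]
gripper_width: 0.0
grasp_force: 0.0
```

```bash
python3 - <<'E'
from h import *
s=arm.read_state();print(s["joints"].round(3),s["position"].round(1),s["contact_force"].round(1))
a=snap("top","t3.png");b=snap("scene","s3.png"); w=snap("wrist","w3.png")
cv2.imwrite("pics/m3.png",np.vstack([np.hstack([cv2.resize(a[150:400,150:480],(400,300)),cv2.resize(b[0:225,200:500],(400,300))]),np.hstack([cv2.resize(w,(480,300)),np.zeros((300,320,3),np.uint8)])]))
E
```

```text
[-4.010e-01  5.460e-01  9.680e-01 -1.000e-03 -1.998e+00 -7.070e-01] [ 560.8 -411.1  518.1] [-0.6 -0.4  0.5]
```

View pics/m3.png

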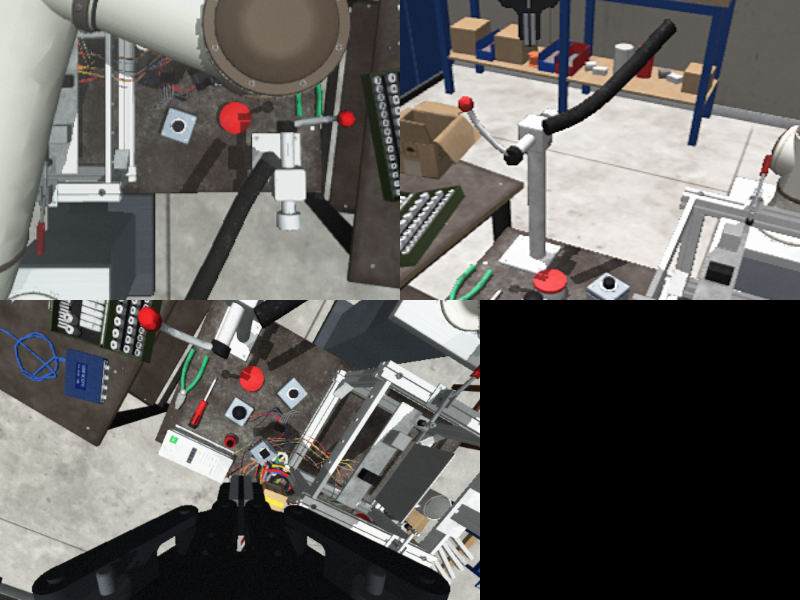

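The tube now shows in the top view and triangulates to about (370,-460,315)→(180,-320,450), behind the work and clear of the planned path. The wrist view shows stop near (319,148) and start near (389,124); I'll refine both from the dark blobs.

```bash
cat >> h.py <<'E'
def blob(im,u,v,r=14,th=60):
    g=cv2.cvtColor(im,cv2.COLOR_BGR2GRAY); g=cv2.resize(g[v-r:v+r+1,u-r:u+r+1],None,fx=4,fy=4,interpolation=cv2.INTER_LINEAR)
    n,l,s,c=cv2.connectedComponentsWithStats((g<th).astype(np.uint8))
    k=l[g.shape[0]//2,g.shape[1]//2]
    return u-r+(c[k][0]-1.5)/4, v-r+(c[k][1]-1.5)/4, s[k]/4, k
E
python3 - <<'E'
from h import *
s=arm.read_state(); w=cv2.imread("pics/w3.png")
for n,u,v,z in(("stop",319,148,76),("start",389,124,66)):
    b=blob(w,u,v); print(n,b, at("wrist",b[0],b[1],z,s))
t=cv2.imread("pics/t1.png")
for n,u,v,z in(("stop",340,210,76),("start",297,255,66)):
    b=blob(t,u,v,10); print("top",n,b, at("top",b[0],b[1],z))
c=np.hstack([cv2.resize(w[v-25:v+25,u-25:u+25],(400,400),interpolation=0) for u,v in((319,148),(389,124))]);cv2.imwrite("pics/c3.png",c)
E
```

```text
stop (np.float64(318.6182058379467), np.float64(150.05020130850528), array([  5.25,   7.75,  17.75,  18.  , 993.5 ]), np.int32(2)) [ 556.  -417.6   76. ]
start (np.float64(391.01681759379045), np.float64(124.77571151358345), array([ 11.  ,  10.25,  11.25,  10.5 , 386.5 ]), np.int32(1)) [ 450.1 -312.6   66. ]
top stop (np.float64(339.91067228537827), np.float64(209.76759114072914), array([  3.  ,   3.25,  14.75,  14.  , 637.75]), np.int32(1)) [ 559.2 -413.9   76. ]
top start (np.float64(297.03511984021304), np.float64(255.10103195739015), array([  6.25,   6.25,   8.5 ,   8.5 , 187.75]), np.int32(1)) [ 451.  -309.6   66. ]
```

View pics/c3.png

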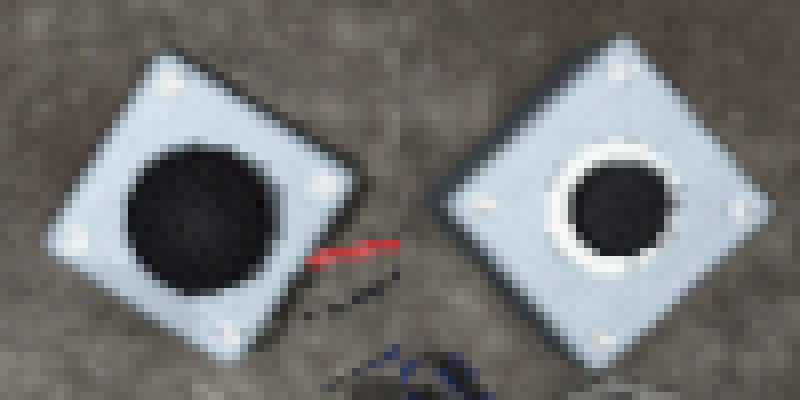

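Both buttons are clearly identified, and the two cameras agree within 4 mm. Now I descend above the mushroom.

>>> drive_tool([
  [1, 0, 0, 30, 0],
  [1, 2, -1, 70, 0],
  [1, 4, -2, 115, 0],
  [1, 5, -2, 160, 0],
  [1, 5, -2, 205, 0],
  [1, 5, -2, 250, 0],
  [1, 5, -2, 285, 0],
  [1, 5, -2, 310, 0],
  [1, 5, -2, 320, 0],
  [1, 5, -2, 320, 0],
  [1, 5, -2, 320, 0],
])

```text
clock: 3.35
position: [554.5, -417.9, 203.0]
ee_rot: [-0.228, 0.974, -0.001, 0.001]
contact_force: [0.7, -0.5, 0.8]
gripper_width: 0.2
grasp_force: 0.0
```

```bash
python3 - <<'E'
from h import *
s=arm.read_state();print(s["position"].round(1),s["contact_force"].round(1),s["joints"].round(3))
w=snap("wrist","w4.png")
p=arm.camera_params("wrist");f=200/np.tan(np.radians(p["fov_y"])/2);K=np.array([[f,0,p["cx"]],[0,f,p["cy"]],[0,0,1]])
T=np.linalg.inv(p["tool_from_camera"]);Rw=R.from_quat(s["ee_rot"]).as_matrix()
for n,P,z in(("stop",(557.5,-415.5),76),("start",(450.5,-311),66)):
    q=T[:3,:3]@(Rw.T@(np.array([*P,z])-s["position"]))+T[:3,3]; u=(K@q)[:2]/q[2]
    try:
        b=blob(w,int(u[0]),int(u[1]),28,50); print(n,u,b,at("wrist",b[0],b[1],z,s))
    except Exception as e: print(n,u,e)
E
```

```text
[ 554.5 -417.9  203. ] [ 0.7 -0.5  0.8] [-4.130e-01  5.200e-01  1.560e-01  1.000e-03 -1.204e+00 -6.970e-01]
stop [322.55980323 194.59584413] (np.float64(322.0846380350474), np.float64(193.1946064349325), array([   9.5 ,    9.  ,   38.25,   37.  , 4351.25]), np.int32(3)) [ 556.5 -416.5   76. ]
start [474.81847194 140.40719292] (np.float64(472.3653942254303), np.float64(140.64701554691837), array([  12.25,   17.25,   29.5 ,   24.  , 2251.25]), np.int32(1)) [ 451.7 -312.9   66. ]
```

View pics/w4.png

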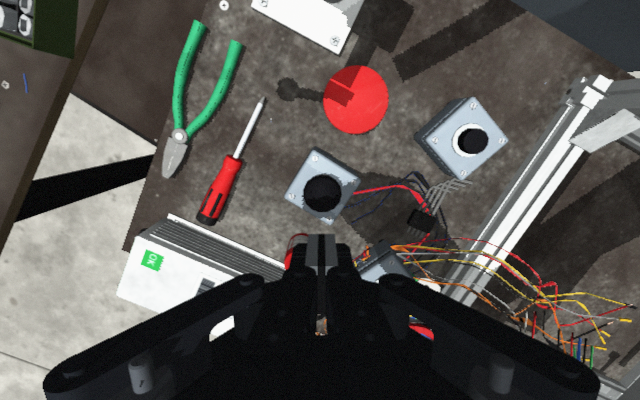

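Stop measures (556.5,-416.5), so the tip is off by about 2 mm. Now I approach to just above the head.

>>> drive_tool([
  [1, -2, 0, 30, 0],
  [1, -2, 0, 60, 0],
  [1, -2, 0, 85, 0],
  [1, -2, 0, 100, 0],
  [1, -2, 0, 106, 0],
  [1, -2, 0, 108, 0],
  [1, -2, 0, 108, 0],
  [1, -2, 0, 108, 0],
])

```text
clock: 4.2
position: [556.9, -416.6, 94.9]
ee_rot: [-0.228, 0.974, -0.001, 0.001]
contact_force: [-0.0, -0.1, 0.1]
gripper_width: -0.1
grasp_force: 0.0
```

>>> drive_tool([
  [1, 0, 0, 6, 0],
  [1, 0, 0, 11, 0],
  [1, 0, 0, 13, 0],
  [1, 0, 0, 14, 0],
  [1, 0, 0, 15, 0],
  [1, 0, 0, 16, 0],
  [1, 0, 0, 17, 0],
  [1, 0, 0, 18, 0],
  [1, 0, 0, 19, 0],
  [1, 0, 0, 20, 0],
  [1, 0, 0, 20, 0],
])

```text
clock: 5.3
position: [556.0, -416.1, 73.0]
ee_rot: [-0.228, 0.974, 0.0, -0.0]
contact_force: [-1.2, 1.2, 2.4]
gripper_width: 0.3
grasp_force: 1.4
```

>>> drive_tool([
  [1, 0, 0, 0.5, 0],
  [1, 0, 0, 1, 0],
  [1, 0, 0, 1, 0],
])

```text
clock: 5.6
position: [556.0, -416.2, 72.3]
ee_rot: [-0.228, 0.974, -0.0, -0.0]
contact_force: [-1.2, 1.6, 3.8]
gripper_width: -0.0
grasp_force: 1.7
```

>>> drive_tool([
  [1, 0, 0, 0.5, 0],
  [1, 0, 0, 1, 0],
  [1, 0, 0, 1, 0],
])

```text
clock: 5.9
position: [556.1, -416.2, 71.7]
ee_rot: [-0.228, 0.974, -0.0, 0.0]
contact_force: [-2.6, 2.5, 5.5]
gripper_width: 0.1
grasp_force: 2.7
```

>>> drive_tool([
  [1, 0, 0, 0.5, 0],
  [1, 0, 0, 1, 0],
  [1, 0, 0, 1, 0],
])

```text
clock: 6.2
position: [556.1, -416.2, 71.6]
ee_rot: [-0.229, 0.974, -0.0, 0.0]
contact_force: [-4.3, 1.9, 7.8]
gripper_width: -0.5
grasp_force: 4.2
```

>>> drive_tool([
  [1, 0, 0, 0.5, 0],
  [1, 0, 0, 0.5, 0],
])

```text
clock: 6.4
position: [556.2, -416.3, 71.6]
ee_rot: [-0.229, 0.974, -0.0, 0.0]
contact_force: [-4.5, 2.5, 10.0]
gripper_width: 0.1
grasp_force: 5.0
```

It has stalled at 71.6 mm with the force rising to 10 N, so the mushroom is home. I'll withdraw upward and check from above.

>>> drive_tool([
  [1, 0, 0, -1, 0],
  [1, 0, 0, -3, 0],
  [1, 0, 0, -8, 0],
  [1, 0, 0, -25, 0],
  [1, 0, 0, -55, 0],
  [1, 0, 0, -90, 0],
  [1, 0, 0, -115, 0],
  [1, 0, 0, -130, 0],
  [1, 0, 0, -130, 0],
  [1, 0, 0, -130, 0],
])

```text
clock: 7.4
position: [556.0, -415.9, 199.0]
ee_rot: [-0.228, 0.974, 0.0, 0.0]
contact_force: [0.1, -0.2, -0.8]
gripper_width: -0.0
grasp_force: 0.0
```

```bash
python3 - <<'E'
from h import *
s=arm.read_state();print(s["position"].round(1),s["contact_force"].round(1))
w=snap("wrist","w5.png");sc=snap("scene","s5.png");s1=cv2.imread("pics/s1.png")
p=arm.camera_params("wrist");f=200/np.tan(np.radians(p["fov_y"])/2);K=np.array([[f,0,p["cx"]],[0,f,p["cy"]],[0,0,1]])
T=np.linalg.inv(p["tool_from_camera"]);Rw=R.from_quat(s["ee_rot"]).as_matrix()
for n,P,z in(("stop",(556.5,-416.5),70),("start",(451,-312),66)):
    q=T[:3,:3]@(Rw.T@(np.array([*P,z])-s["position"]))+T[:3,3]; u=(K@q)[:2]/q[2]
    b=blob(w,int(u[0]),int(u[1]),26,50); print(n,u,b,at("wrist",b[0],b[1],z,s))
C=lambda i:cv2.resize(i[205:265,265:325],(380,380),interpolation=cv2.INTER_CUBIC)
cv2.imwrite("pics/c5.png",np.hstack([C(s1),C(sc)]))
print("tooly",Rw.round(3))
E
```

```text
[ 556.  -415.9  199. ] [ 0.1 -0.2 -0.8]
stop [320.46247009 190.43787864] (np.float64(320.51524174005556), np.float64(190.0417060700987), array([   8.5 ,    8.  ,   37.25,   36.75, 4229.75]), np.int32(3)) [ 556.1 -416.6   70. ]
start [474.19417453 138.25578086] (np.float64(472.9576643117106), np.float64(138.5937968315136), array([  10.25,   15.  ,   30.25,   24.75, 2335.5 ]), np.int32(1)) [ 451.8 -312.8   66. ]
tooly [[-0.896 -0.444 -0.   ]
 [-0.444  0.896  0.001]
 [-0.     0.001 -1.   ]]
```

View pics/c5.png

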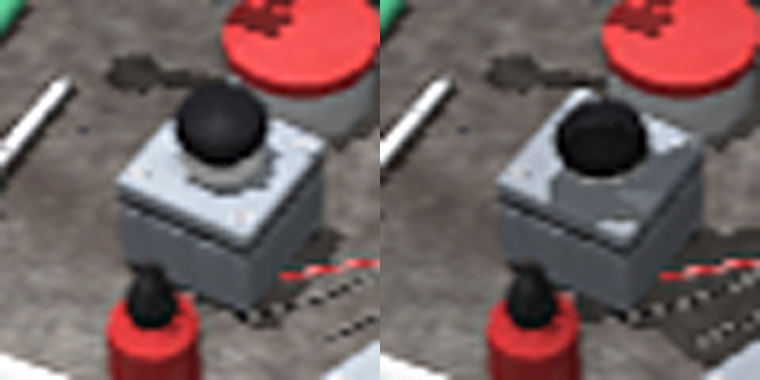

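The mushroom is visibly in and its box hasn't moved. Now I move over the start key.

>>> drive_tool([
  [1, 10, 28, 0, 0],
  [1, 22, 64, 0, 0],
  [1, 34, 100, 0, 0],
  [1, 44, 130, 0, 0],
  [1, 48, 140, 0, 0],
  [1, 48, 140, 0, 0],
  [1, 48, 140, 25, 0],
  [1, 48, 140, 55, 0],
  [1, 48, 140, 85, 0],
  [1, 48, 140, 105, 0],
  [1, 48, 140, 112, 0],
  [1, 48, 140, 112, 0],
])

```text
clock: 8.7
position: [451.0, -312.6, 86.4]
ee_rot: [-0.228, 0.974, 0.001, -0.001]
contact_force: [-0.0, -0.7, 0.8]
gripper_width: 0.0
grasp_force: 0.0
```

```bash
python3 - <<'E'
from h import *
s=arm.read_state();print(s["position"].round(1),s["contact_force"].round(1),s["joints"].round(3))
E
```

```text
[ 451.  -312.6   86.4] [-0.  -0.7  0.8] [-0.31   0.408 -0.367  0.    -0.799 -0.8  ]
```

>>> drive_tool([
  [1, 0, 0, 8, 0],
  [1, 0, 0, 15, 0],
  [1, 0, 0, 18, 0],
  [1, 0, 0, 19, 0],
  [1, 0, 0, 20, 0],
  [1, 0, 0, 21, 0],
  [1, 0, 0, 22, 0],
  [1, 0, 0, 23, 0],
  [1, 0, 0, 24, 0],
  [1, 0, 0, 25, 0],
  [1, 0, 0, 25, 0],
])

```text
clock: 9.8
position: [451.0, -312.1, 63.0]
ee_rot: [-0.228, 0.974, -0.0, 0.0]
contact_force: [-0.4, 2.0, 3.5]
gripper_width: -0.2
grasp_force: 1.9
```

>>> drive_tool([
  [1, 0, 0, 0.5, 0],
  [1, 0, 0, 1, 0],
  [1, 0, 0, 1, 0],
])

```text
clock: 10.1
position: [451.0, -312.2, 61.9]
ee_rot: [-0.228, 0.974, -0.0, 0.0]
contact_force: [0.0, 0.5, 4.1]
gripper_width: -0.0
grasp_force: 2.1
```

>>> drive_tool([
  [1, 0, 0, 0.5, 0],
  [1, 0, 0, 1, 0],
  [1, 0, 0, 1, 0],
])

```text
clock: 10.4
position: [451.0, -312.1, 60.8]
ee_rot: [-0.228, 0.974, -0.0, 0.0]
contact_force: [-1.5, 1.4, 3.8]
gripper_width: 0.1
grasp_force: 2.3
```

>>> drive_tool([
  [1, 0, 0, 0.5, 0],
  [1, 0, 0, 1, 0],
  [1, 0, 0, 1, 0],
])

```text
clock: 10.7
position: [451.0, -312.2, 60.1]
ee_rot: [-0.228, 0.974, -0.0, 0.0]
contact_force: [0.3, 1.3, 7.2]
gripper_width: 0.7
grasp_force: 3.0
```

>>> drive_tool([
  [1, 0, 0, 0.5, 0],
  [1, 0, 0, 1, 0],
  [1, 0, 0, 1, 0],
])

```text
clock: 11.0
position: [451.0, -312.2, 60.0]
ee_rot: [-0.229, 0.974, -0.0, 0.0]
contact_force: [-2.0, 3.2, 10.9]
gripper_width: -0.1
grasp_force: 5.7
```

It has stalled at 60.0 mm with the force at 11 N, so the key is fully down. Releasing and withdrawing straight up.

>>> drive_tool([
  [1, 0, 0, -1, 0],
  [1, 0, 0, -3, 0],
  [1, 0, 0, -6, 0],
  [1, 0, 0, -10, 0],
  [1, 0, 0, -25, 0],
  [1, 0, 0, -60, 0],
  [1, 0, 0, -105, 0],
  [1, 0, 0, -150, 0],
  [1, 0, 0, -195, 0],
  [1, 0, 0, -235, 0],
  [1, 0, 0, -250, 0],
  [1, 0, 0, -250, 0],
])

```text
clock: 12.2
position: [451.4, -312.4, 311.2]
ee_rot: [-0.228, 0.974, -0.001, 0.002]
contact_force: [0.2, -0.2, -0.8]
gripper_width: -0.0
grasp_force: 0.0
```

```bash
python3 - <<'E'
from h import *
s=arm.read_state();print(s["position"].round(1),s["contact_force"].round(1))
w=snap("wrist","w6.png");sc=snap("scene","s6.png");s1=cv2.imread("pics/s1.png")
C=lambda i:cv2.resize(i[195:285,265:385],(400,300),interpolation=cv2.INTER_CUBIC)
cv2.imwrite("pics/c6.png",np.hstack([C(s1),C(sc)]))
E
```

```text
[ 451.4 -312.4  311.2] [ 0.2 -0.2 -0.8]
```

View pics/c6.png

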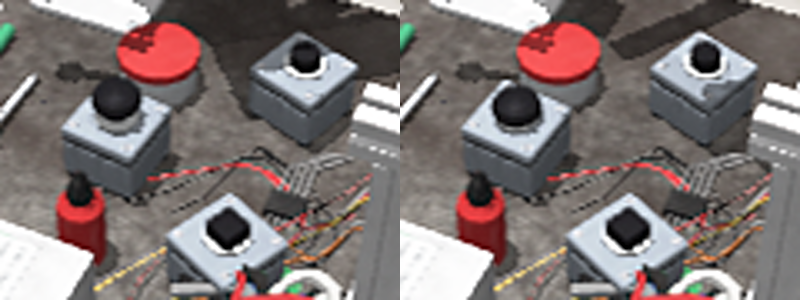

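The before and after crops show the mushroom in, the round key back out, and the boxes and everything else unmoved, with the arm clear above.

```bash
python3 -c "from bench import arm; print(arm.job_done())"
```

```text
the job is handed in; nothing more can be done
None
```

The job is handed in: I pushed the stop button fully home and it stays in, then pressed the start key fully down and it sprang back; the boxes and bystanders look unmoved and the arm is clear, at about 12 s of the 64 s allowed.

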